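# Empty the core hopper and set the filled tray out

## Robot

A 7-joint arm with a two-finger parallel gripper is mounted at the origin on the work surface. World frame = base frame: x ahead of the robot, y to its left, z up, the work surface at z = 0. Lengths are in m, angles in rad, forces in N, time in s.
With the tool pointing down it reaches from about 0.375 to 0.925 m from the base axis. Payload 3.1 kg.
Tool frame: the origin (TCP) lies at the centre of the arm's flange, where the gripper is bolted on; the fingertips stand 173 mm ahead of it and the grasp point (between the pads) lies 155 mm ahead of it; z points along the fingers, x is the direction in which the jaws open and shut, and the axes are right-handed (so a half turn about z gives the same grasp; the last joint's range is limited). The gripper opens to 85 mm and grips with 20 to 120 N. Pads are 22 mm wide; open, the fingers measure 114 mm over their backs; the gripper's body (76 mm by 85 mm) begins 54 mm behind the grasp point. The pads swing forward as they close: fully open they stand 13 mm farther back than shut.
Start: joints at [-1.272, 0.383, 0.044, 1.598, -0.018, 1.161, -0.05], TCP at [0.251, 0.6, 0.405] pointing down, gripper open.
Joint ranges: [-2.61, 2.61], [-0.41, 2.15], [-1.48, 1.57], [0, 2.5], [-1.57, 4.71], [0.05, 1.97], [-2.85, 2.85]. Speed limits (rad/s): [2.79, 2.79, 3.14, 3.14, 3.14, 3.14, 3.14].

## Interface

Orientations are given as [roll, pitch, yaw] about the fixed x, y, z axes, in that order (R = Rz(yaw) Ry(pitch) Rx(roll)).
In Python, from station import arm gives the robot as it stands. The module is installed in compiled form; this text tells all that it offers.
- The arm moves only by the shell command python3 -m creep 'ROWS' [OPENING]. ROWS is JSON, a list of rows, each an object with "delta_pos": the shift along the tool's x, y, z in mm, a list of three; "twist": the turn about the tool's z in rad. A call has 1 to 5 rows; each row is the pose to reach, as a shift and turn from the pose measured when the call began, along the tool's axes at that moment; what a row does not reach only later rows make up. A row lasts 1/8 s, in which the tool goes at most 62.5 mm and 10.7 degrees, less where a joint would pass 70% of its speed; a pose out of reach is approached as far as the arm can. A call with a gripper value outside its range is refused whole. OPENING is the finger opening in mm, from 0 to 85.4, set as the call begins (- or left out, the last holds). The fingers move at their own pace and stop on an object; the grip force is fixed at half the most. Time passes only in rows, so rows that repeat a pose let the fingers close. It gives the time, the measured TCP pose, the force and the opening at its end, in the units of the state.
- arm.read_state(): the state, without advancing time (a new reading comes with each control period).
- arm.capture(name): name is "side" or "top" or "wrist"; returns a dict with "color" (480x640x3 uint8, blue, green, red), "depth" (480x640 float32, m along the optical axis (not along the pixel's ray), 0 where there is no reading), "fx", "fy", "cx", "cy" (pixels), "rvec" (rotation vector, rad) and "tvec" (3), from world to camera coordinates, as OpenCV has them. Camera axes: x right, y down, z forward; pixel columns grow to the right and rows downward; lengths in m; the calibration is good to about 2 mm. A picture is of the moment at which its call begins.
- arm.sign_off(): hands the job in, once; it reports no verdict.
The state is a dict: "time_s": time; "joint_positions": joint angles; "joint_vel": joint speeds; "tau": joint torques, N m; "ee_pos": TCP position; "tcp_rot": TCP orientation; "force": force on the tool from outside, world axes, zero at the start; "moment": the same for the moment, N m; "gripper_width": finger opening in m.
Only numpy, scipy, OpenCV 4.12 (cv2) and the standard library are available. Lean on these libraries where they do the work, as an engineer would, in place of code of your own. Each camera call takes 0.05 s, during which the arm holds its last target.

## Task

Pull the hopper's slide gate open so that all four cardboard cores drop into the tray below, then push the gate fully shut. Draw the tray out (the upright tab at its end is there for that) until it stands wholly clear of the hopper and let go of it on the table; then take it again across the middle of its box and carry it level, cores and all, onto the plywood stand, so that it lies flat on the deck inside the kerb, and let go. Leave the other things on the bench where they are.

Things in the scene. Friction and masses are not known exactly. Their poses are not given: they have to be found in the camera images.
- hopper: Fixed sheet-metal hopper, 251 mm high. Origin on the table under its throat's centre; the gate handle is towards its -x, the tray bay runs along its y. The throat (50 mm in x, 88 mm in y, from z = 116 mm up) holds four cores above the gate. Its -x and -y walls are upright, at x = -29 and y = -48 mm (gate guides to y = -54 mm); the top flares only to +x (85 mm) and +y (105 mm).
- hopper_bay (a point): Point on the table under the throat, in the middle of the tray bay (same place as the hopper's origin). The bay is 84 mm wide between two cheeks (y = -50 to +50 mm, 8 mm thick, 110 mm high, with 4 mm thick foot flanges out to x = +-73, y = +-65 mm). It is open towards the hopper's -y, with a stop at its +y end. Two skirts at x = +-27 mm hang under the gate to z = 68 mm.
- gate (a joint): Slide gate: 0 = fully shut, at its stop; 0.075 m = fully open. It moves along the hopper's -x as the value grows, stays where it is left, and takes about 3 N to slide. It starts up to 8 mm ajar, which still holds the cores. Its 6 mm steel plate has its underside 110 mm above the table; the throat is all uncovered from about 0.067 m.
- gate_tab (a point): Grip point of the gate's upright steel handle plate, moves with the gate: 10 mm thick along the hopper's x, 50 mm wide along y, from 116 to 160 mm above the table; the point is amid it, 140 mm above the table, 120 mm from the hopper's origin towards -x when the gate is shut.
- tray: Loose grey plastic tray, about 0.3 kg empty, standing on the table in the bay, its y axis along the hopper's y. Open box 62 mm in x, 130 mm in y, 58 mm high, walls and floor 4 mm. Origin at the centre of the box's underside. A low tongue (30 mm wide, z = 1 to 7 mm) runs from the -y end to the upright tab.
- tray_tab (a point): Grip point on the tray's upright draw tab: 30 mm wide along the tray's x, 10 mm thick along y, from z = 1 to 45 mm; this point is at x = 0, y = -130 mm, z = 30 mm in the tray's frame.
- tray_mid (a point): Middle of the tray's whole length with tongue and tab (200 mm): x = 0, y = -35 mm, z = 0 in the tray's frame.
- stand: Fixed low plywood stand, 116 mm in x, 252 mm in y. Origin on the table under its centre. Deck 40 mm above the table, with an 8 mm high, 6 mm wide wooden kerb around it; clear deck inside 104 by 240 mm. It may stand at either of two places on the right of the bench, the folder pile at the other.
- core1: Loose cardboard roll core, a cylinder 22 mm in diameter and 80 mm long, 20 g, lying along the hopper's y on the gate. Origin at its centre, y along its length.
- core2: Loose cardboard roll core, a cylinder 22 mm in diameter and 80 mm long, 20 g, lying along the hopper's y on the gate. Origin at its centre, y along its length.
- core3: Loose cardboard roll core, a cylinder 22 mm in diameter and 80 mm long, 20 g, lying along the hopper's y on the gate. Origin at its centre, y along its length.
- core4: Loose cardboard roll core, a cylinder 22 mm in diameter and 80 mm long, 20 g, lying along the hopper's y on the gate. Origin at its centre, y along its length.
- folders: Bystander: pile of flat card folders and paper, 106 by 236 mm, 28 mm high; origin under its centre.
- tape_roll: Bystander: cardboard-coloured ring lying flat, 96 mm across, 48 mm high; origin under its centre.
- spray_can: Bystander: white can 60 mm across, 170 mm high; origin under its centre.
- parts_bin: Bystander: empty grey open bin without tab, 100 by 160 mm, 60 mm high; origin under its centre.
- mug: Bystander: white mug 80 mm across, 95 mm high, handle to its +y; origin under its centre.
- carton: Bystander: closed cardboard carton 160 by 100 by 100 mm high; origin under its centre.
- stapler: Bystander: black desk stapler 36 by 150 mm, 45 mm high; origin under its centre.
There are look-alikes about, which are no part of the job. What is shaped like the tray but green is not meant.

How it is judged:
On the way, in this order (a step that is already met when the one before it is completed fails the run):
1. all four cores have dropped through the gate into the tray (x of core1 in the frame of tray between -0.031 and 0.031 m and y of core1 in the frame of tray between -0.066 and 0.066 m and z of core1 in the frame of tray between 0 and 0.085 m and x of core2 in the frame of tray between -0.031 and 0.031 m and y of core2 in the frame of tray between -0.066 and 0.066 m and z of core2 in the frame of tray between 0 and 0.085 m and x of core3 in the frame of tray between -0.031 and 0.031 m and y of core3 in the frame of tray between -0.066 and 0.066 m and z of core3 in the frame of tray between 0 and 0.085 m and x of core4 in the frame of tray between -0.031 and 0.031 m and y of core4 in the frame of tray between -0.066 and 0.066 m and z of core4 in the frame of tray between 0 and 0.085 m), for 0.2 s.
2. the gate is pushed fully shut (value of joint gate below 0.006 m), for 0.2 s.
3. the tray stands on the table wholly clear of the hopper, let go (y of tray in the frame of hopper below -0.112 m and height (world z) of tray below 0.006 m and angle between tray's own z axis and vertical below 0.08 rad and contact force between tray and the fingers below 0.3 N and linear speed of tray below 0.02 m/s), for 0.2 s.
4. the tray is taken across the middle of its box and lifted (height (world z) of tray above 0.02 m and y of the grasp point in the frame of tray between -0.05 and 0.05 m and contact force between tray and the fingers above 1 N), for 0.2 s.
At the end, for the whole second after the job is handed in: The tray lies flat (within 0.04 rad) and at rest on the deck of the stand inside the kerb, its underside within 5 mm of the deck's height and the middle of its whole length within 30 mm of the stand's centre; all four cores lie inside its box; the gate is shut to within 6 mm (all of step 1 and horizontal distance between tray_mid and stand below 0.03 m and z of tray in the frame of stand between 0.035 and 0.045 m and angle between tray's own z axis and vertical below 0.04 rad and linear speed of tray below 0.02 m/s and value of joint gate below 0.006 m); the robot touches nothing.
It fails at once if a bystander is moved more than 40 mm (distance of any of folders, tape_roll, spray_can, parts_bin, mug, carton, stapler from where it was at the start of the episode above 0.04 m).
It fails at once if the tray is tipped more than about 25 degrees (angle between tray's own z axis and vertical above 0.45 rad).
It also fails if it takes over 64 s, if anything falls off the work surface, if the arm or the gripper's body presses on something with over 40 N, if the wrist force passes 120 N, or if a joint passes its speed limit or range.

## Working session

There is one attempt and no reset: what is moved stays moved. The work goes in short steps, Python scripts to look and compute and a shell command to move; the robot and the scene stay as the last step left them, time stands still between calls to the robot, and variables do not carry over. Pictures are saved under pics/ and viewed, and the job is handed in when it is done.

```bash
mkdir -p pics
cat > h.py <<'E'
import numpy as np, cv2, pickle
from station import arm
def cap(n,tag):
    c=arm.capture(n); pickle.dump(c,open(f'{tag}.pkl','wb')); cv2.imwrite(f'pics/{tag}.png',c['color']); return c
def load(tag): return pickle.load(open(f'{tag}.pkl','rb'))
def P(c):
    R=cv2.Rodrigues(np.array(c['rvec'],float))[0]; return R,np.array(c['tvec'],float).ravel()
def cloud(c):
    R,t=P(c); v,u=np.mgrid[0:480,0:640]; d=c['depth']
    p=np.stack([(u-c['cx'])/c['fx']*d,(v-c['cy'])/c['fy']*d,d],-1)
    w=(p-t)@R; w[d==0]=np.nan; return w
def ray(c,u,v,z):
    R,t=P(c); d=R.T@np.array([(u-c['cx'])/c['fx'],(v-c['cy'])/c['fy'],1]); o=-R.T@t
    return o+d*(z-o[2])/d[2]
E
python3 - <<'E'
from h import *
for n in ['top','side','wrist']:
    c=cap(n,n+'0'); R,t=P(c); print(n,-R.T@t,c['fx'])
s=arm.read_state(); print(s)
E
```

```text
top [0.36534658 0.05564384 1.38991095] 582.5706098717218
side [1.0369059  0.41847906 1.25481742] 552.5880578768055
wrist [0.17817302 0.62996318 0.37285898] 432.58795440886183
{'time_s': 0.15, 'joint_positions': array([-1.27179319,  0.38368737,  0.04386203,  1.59922352, -0.01787308,
        1.16123932, -0.04992384]), 'joint_vel': array([-5.13242038e-04, -2.12622445e-03, -1.40674687e-05, -4.97451685e-03,
        3.30035794e-04,  1.10203559e-03, -5.26344817e-04]), 'tau': array([ 1.88617094e-03, -4.34050906e+01,  1.02690920e+00, -2.49978715e+01,
        1.07704347e-02,  7.26731654e-03, -3.35919388e-06]), 'ee_pos': array([0.25105145, 0.59914367, 0.403545  ]), 'tcp_rot': array([3.14144912e+00, 2.16035152e-03, 1.17403941e+00]), 'force': array([-0.4332212 , -0.026687  ,  0.16941311]), 'moment': array([-0.04362214, -0.01997383, -0.04521726]), 'gripper_width': 0.08513485161342833}
```

View pics/top0.png

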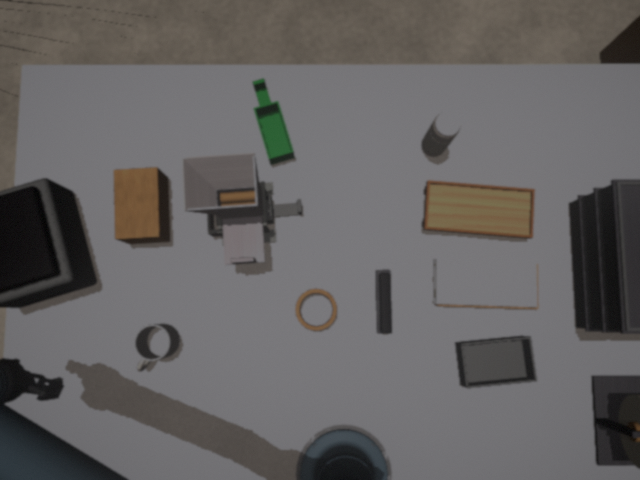

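View pics/side0.png

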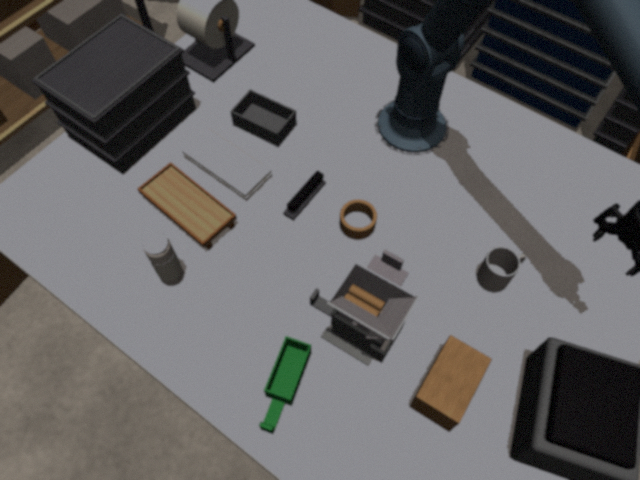

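View pics/wrist0.png

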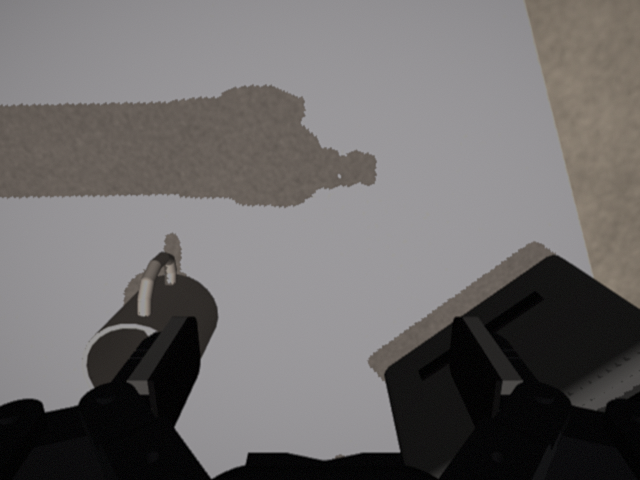

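The top view shows the hopper at about (235,200), with its gate plate and handle at (243,250) and the grey tray's tab at (297,208). The green look-alike is at (272,130). The wooden stand is at (480,210) and the folders at (487,283). Next I'll enlarge and measure.

```bash
python3 - <<'E'
from h import *
c=load('top0'); a=c['color'][140:280,170:320]; a=cv2.convertScaleAbs(a,alpha=1.3)
cv2.imwrite('pics/top0c.png',cv2.resize(a,None,fx=5,fy=5,interpolation=cv2.INTER_CUBIC)[:600*2])
c=load('side0'); a=c['color'][230:370,290:430]
cv2.imwrite('pics/side0c.png',cv2.resize(a,None,fx=4,fy=4,interpolation=cv2.INTER_CUBIC))
E
python3 - <<'E'
from h import *
c=load('top0'); a=c['color'][140:280,170:320]; cv2.imwrite('pics/top0c.png',cv2.convertScaleAbs(cv2.resize(a,None,fx=4,fy=4,interpolation=cv2.INTER_CUBIC),alpha=1.3))
w=cloud(c); z=w[...,2]
print('table z',np.nanmedian(z[300:340,200:280]))
for n,r in dict(gatearea=(225,275,220,275),tab=(195,225,272,310)).items():
    print(n); print((z[r[0]:r[1]:3,r[2]:r[3]:3]*1000).round(0))
E
```

```text
table z -0.0008355965184491804
gatearea
[[113. 114. 113. 114. 116. 121. 115. 119. 118. 115. 121. 115. 116. 112.
  108. 117.   1.  -3.   2.]
 [119. 120. 114. 114. 113. 119. 116. 108. 115. 119. 117. 115. 119. 117.
  112.  nan   0.  -2.   1.]
 [ 59. 113. 115. 116. 114. 112. 110. 115. 119.  nan 116. 113. 119. 116.
  115.  31.  20.   7.   2.]
 [ 30. 120. 116. 115. 116. 115. 113. 114. 115. 114. 117. 116. 114. 115.
  116.   4.  -1.  -2.   2.]
 [  1. 111. 114. 117. 112. 113. 117. 119. 116. 115. 109. 115. 116. 115.
  115.  -2.  -2.   6.   3.]
 [  2. 118. 112. 116. 115. 112. 108. 115. 120. 114. 115. 115. 116. 115.
  115.   4.   1.   4.   1.]
 [ -4. 115. 112. 117. 115. 115. 113. 116. 116. 113. 116. 114. 117. 113.
  115.  -5.   0.  -1.   4.]
 [ -1. 115. 115. 117. 115. 118. 120. 113. 112. 117. 115. 113. 117. 116.
  111.   3.   1.  -3.  -4.]
 [ -3.  -2. 113. 118. 116. 114. 120. 113. 110. 116. 117. 112. 111. 118.
  118.   0.  -4.  -3.   5.]
 [ -0.  -2. 115. 115. 115. 116. 116. 121. 118. 113. 114. 117. 119. 113.
  115.  -2.   0.  -6.  -2.]
 [  1.   2. 113. 115. 117. 116. 117. 117. 116. 114. 118. 112
[... 495 characters left out ...]
.   5.   3.   1.
    1.  -4.  -2.  -4.   1.]
 [ -2.  -1.   0.  -7.   3.  -0.   4.   1.  -0.   6.   7.  -5.   2.  -5.
    0.   2.   1.  -2.  -0.]]
tab
[[-2.  5.  3.  2.  2.  1.  2. -0. -4. -4. -5. -4. -2.]
 [-0.  0. -1.  4. -1. -2. -5. -2. -7. -1. -2. -3.  1.]
 [-0.  3. -2.  2.  3. -8. -1.  3. -7. 48. -2. -6. -6.]
 [ 2.  2.  5.  8.  5.  6.  8.  6.  4. 39.  3.  1.  1.]
 [ 8.  5.  5.  7.  6.  5.  3.  1.  6. 40. -3. -5.  1.]
 [11.  9.  5.  7.  3.  5. 10. 13.  5. 40. -1. -3.  2.]
 [19.  8.  9.  8. 10.  5.  6.  5.  9. 27.  2. -4.  5.]
 [23. -0. 12.  2.  1.  4.  3.  3. -4. -3. -3.  4. -1.]
 [35. -3.  2. -5.  0. -1.  0. -2.  0.  1.  2.  3. -3.]
 [24. -2.  0. -4.  3. -5.  0. -4. -3. -1. -2. -1. -3.]]
```

View pics/top0c.png

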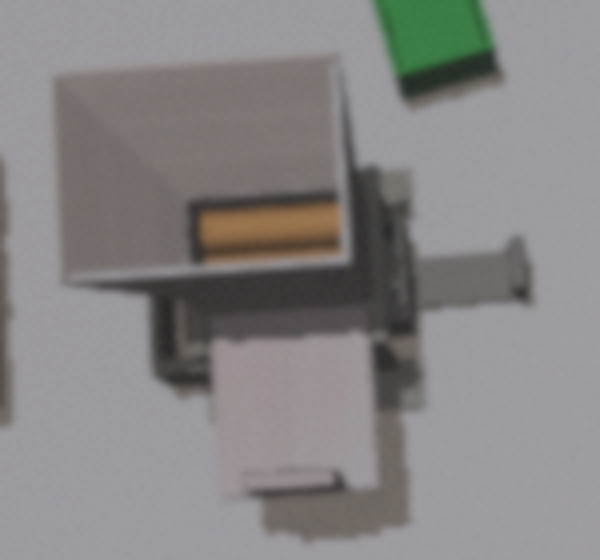

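View pics/side0c.png

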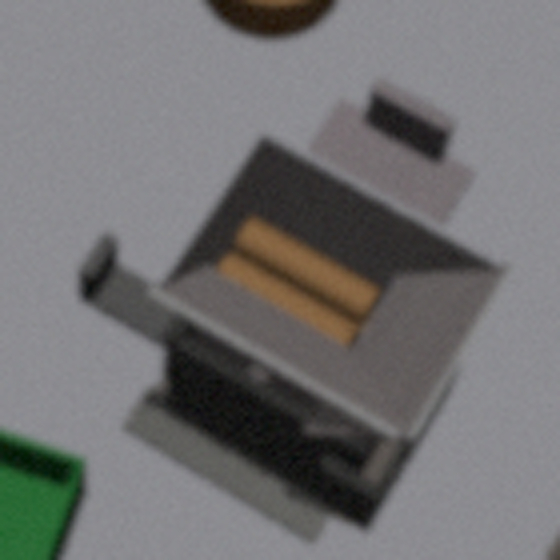

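Run:
```python
from h import *
c=load('top0'); w=cloud(c); x,y,z=w[...,0],w[...,1],w[...,2]
def rect(u0,u1,v0,v1,z0,z1,col=None,n=''):
    m=np.zeros(z.shape,np.uint8); m[v0:v1,u0:u1]=((z>z0)&(z<z1))[v0:v1,u0:u1]
    if col is not None: m&=col
    m=cv2.morphologyEx(m,cv2.MORPH_OPEN,np.ones((2,2),np.uint8)) if m.sum()>60 else m
    k,l,st,_=cv2.connectedComponentsWithStats(m); m=(l==1+np.argmax(st[1:,4]))
    q=w[m][:,:2].astype(np.float32)*1000; r=cv2.minAreaRect(q); print(n,m.sum(),np.round(r[0],1),np.round(r[1],1),round(r[2],1),'z',np.nanmedian(z[m]).round(4),'mean',q.mean(0).round(1))
rect(222,275,225,275,.145,.18,n='gatetab')
rect(222,266,228,275,.1,.13,n='gateplate')
rect(275,310,195,225,.03,.06,n='traytab')
hsv=cv2.cvtColor(c['color'],cv2.COLOR_BGR2HSV)
rect(415,545,170,250,.025,.07,n='stand')
rect(415,545,250,320,.015,.07,n='folders')
rect(175,275,145,225,.225,.27,n='hopper top')
rect(250,300,70,170,.02,.1,n='green')
rect(290,345,280,340,.02,.1,n='tape')
rect(370,400,260,340,.02,.1,n='stapler')
# gate tab px rays at z=.16
for p in [(230,257),(254,257)]: pass
g=cv2.cvtColor(c['color'],cv2.COLOR_BGR2GRAY)
```

```text
gatetab 121 [476.3 222.6] [ 9.  54.3] 6.2 z 0.1579 mean [475.8 218.3]
gateplate 1283 [492.3 212.9] [ 68.1 121.3] 39.7 z 0.115 mean [nan nan]
traytab 55 [614.8 103. ] [28.5  9.5] 1.8 z 0.0421 mean [613.8 103.3]
stand 5456 [ 611.9 -329.5] [271.8 124.8] 84.2 z 0.0393 mean [nan nan]
folders 4823 [ 430.8 -342.5] [254.5 110.8] 88.5 z 0.0267 mean [nan nan]
hopper top 1607 [621.2 248.4] [152.6 218.1] 39.3 z 0.2357 mean [nan nan]
green 453 [804.  164.6] [151.9  63.6] 17.4 z 0.0409 mean [nan nan]
tape 543 [370.   60.9] [95.4 95. ] 89.7 z 0.0461 mean [371.   62.2]
stapler 703 [385.8 -99.4] [140.7  32.6] 0.6 z 0.0431 mean [385.6 -96.8]
```

Run:
```python
from h import *
c=load('top0')
def r(n,px,z):
    q=[ray(c,170+a/4,140+b/4,z)[:2]*1000 for a,b in px]
    print(n,[tuple(v.round(1)) for v in q]); return q
r('plate front L,R',[(225,497),(380,487)],.116)
r('plate L top,R top',[(213,345),(373,335)],.116)
q=r('gatetab top',[(243,470),(338,466),(338,488),(243,490)],.160); print(np.mean(q,0))
q=r('traytab top',[(510,240),(527,236),(532,303),(515,303)],.045); print(np.mean(q,0))
q=r('tongue edges',[(422,262),(505,252),(422,305),(515,300)],.007)
r('hopper rim',[(340,55),(350,262),(70,285),(55,75)],.251)
# stand crop
for n,(u0,u1,v0,v1) in dict(stand=(415,545,170,250)).items():
    cv2.imwrite('pics/stand.png',cv2.resize(c['color'][v0:v1,u0:u1],None,fx=6,fy=6,interpolation=cv2.INTER_CUBIC))
hsv=cv2.cvtColor(c['color'],cv2.COLOR_BGR2HSV); m=((hsv[...,1]>70)&(hsv[...,0]<30)).astype(np.uint8); m[:, :415]=0;m[:165]=0;m[255:]=0;m[:,550:]=0
R=cv2.minAreaRect(np.argwhere(m)[:,::-1].astype(np.float32)); print(R)
b=cv2.boxPoints(R); q=[ray(c,*p,.048)[:2]*1000 for p in b]; print(np.round(q,1),np.mean(q,0))
```

```text
plate front L,R [(np.float64(471.2), np.float64(259.2)), (np.float64(476.6), np.float64(174.3))]
plate L top,R top [(np.float64(555.4), np.float64(267.3)), (np.float64(560.9), np.float64(179.0))]
gatetab top [(np.float64(481.9), np.float64(242.9)), (np.float64(484.0), np.float64(192.5)), (np.float64(472.3), np.float64(192.4)), (np.float64(471.3), np.float64(242.7))]
[477.34206026 217.61511744]
traytab top [(np.float64(628.1), np.float64(106.1)), (np.float64(630.5), np.float64(96.1)), (np.float64(590.6), np.float64(93.1)), (np.float64(590.7), np.float64(103.0))]
[609.95992521  99.59361142]
tongue edges [(np.float64(622.1), np.float64(160.5)), (np.float64(628.2), np.float64(110.5)), (np.float64(595.9), np.float64(160.3)), (np.float64(598.8), np.float64(104.4))]
hopper rim [(np.float64(682.3), np.float64(184.0)), (np.float64(576.8), np.float64(177.7)), (np.float64(565.4), np.float64(316.4)), (np.float64(672.1), np.float64(326.7))]
((479.1981506347656, 209.05661010742188), (109.61325073242188, 49.432369232177734), 4.635463714599609)
[[ 558.  -185.2]
 [ 675.  -197.3]
 [ 653.5 -453.1]
 [ 537.  -438.4]] [ 605.852651   -318.50952125]
```

View pics/stand.png

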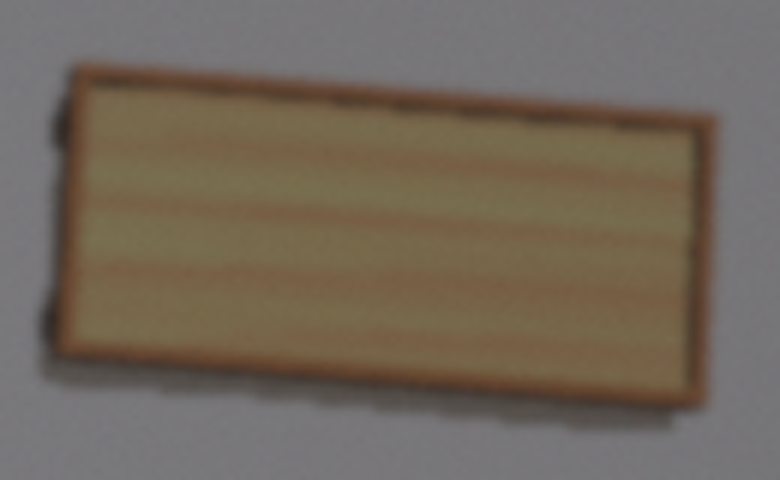

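The stand centre is about (606,-318), yaw -4.7°, and its size measures 118x254 as it should. The gate tab is at (477,218) and the hopper yaw is about +3.9°. That puts the hopper origin near (602.5,227.6) and the gate about 5 mm ajar. The tray tab is at (610,100), consistent with the tray sitting in the bay. I'll write a helper for the deltas and then move.

```bash
cat > go.py <<'E'
import sys,numpy as np
from h import arm
from scipy.spatial.transform import Rotation as Ro
# go.py x y z(grasp, mm) yaw
x,y,z,yaw=map(float,sys.argv[1:5])
s=arm.read_state(); R=Ro.from_euler('xyz',s['tcp_rot']); p=np.array(s['ee_pos'])*1000
d=R.inv().apply(np.array([x,y,z+155])-p)
xt=R.as_matrix()[:,0]; cur=np.arctan2(xt[1],xt[0]); tw=-(yaw-cur); tw=(tw+np.pi/2)%np.pi-np.pi/2
print('t',round(s['time_s'],2),'pos',p.round(1),'yaw',cur.round(3),'tilt',round(float(np.degrees(np.arccos(-R.as_matrix()[2,2]))),2),'delta',d.round(1),'twist',round(tw,3),'F',np.round(s['force'],1),'w',round(s['gripper_width']*1000,1))
E
python3 go.py 477.5 218 240 0.067
```

```text
t 0.15 pos [251.1 599.1 403.5] yaw 1.174 tilt 0.12 delta [-264.   356.1    9.2] twist 1.107 F [-0.4 -0.   0.2] w 85.1
```

```bash
python3 -m creep '[{"delta_pos":[-30,40,0],"twist":0.18},{"delta_pos":[-60,80,0],"twist":0.36},{"delta_pos":[-90,120,0],"twist":0.54},{"delta_pos":[-120,160,0],"twist":0.72},{"delta_pos":[-150,200,0],"twist":0.9}]'; python3 go.py 477.5 218 240 0.067
```

```text
time_s: 0.78
ee_pos: [0.3781, 0.3818, 0.4037]
tcp_rot: [3.14, 0.001, 0.268]
force: [0.6, 1.5, 1.3]
gripper_width: 0.0857
t 0.78 pos [378.1 381.8 403.7] yaw 0.268 tilt 0.14 delta [ 52.4 184.3   8.9] twist 0.201 F [0.6 1.5 1.3] w 85.7
```

```bash
python3 -m creep '[{"delta_pos":[14,46,0],"twist":0.1},{"delta_pos":[27,92,0],"twist":0.2},{"delta_pos":[40,138,0],"twist":0.2},{"delta_pos":[52,184,9],"twist":0.2},{"delta_pos":[52,184,9],"twist":0.2}]'
python3 - <<'E'
from h import *
cap('wrist','wrist1')
E
python3 go.py 477.5 218 140 0.067
```

```text
time_s: 1.4
ee_pos: [0.4787, 0.2129, 0.3943]
tcp_rot: [3.137, 0.002, 0.059]
force: [-0.4, 0.7, -0.4]
gripper_width: 0.0855
t 1.45 pos [477.6 215.8 394.4] yaw 0.063 tilt 0.2 delta [ 0.2 -2.5 99.4] twist -0.004 F [ 0.6  1.  -0.1] w 85.8
```

View pics/wrist1.png

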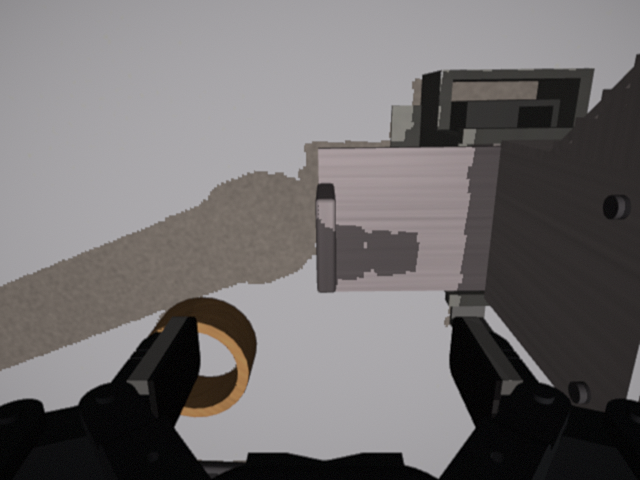

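The wrist view shows the gate tab at (326,240). It is upright, so the yaw matches, and it is centred between the jaws. I'll cross-check by casting rays at z=160 and then descend.

Run:
```python
from h import *
c=load('wrist1')
for p in [(317,198),(335,198),(335,292),(317,292)]: print(ray(c,*p,.16)*1000)
```

```text
[471.23395449 245.58976248 160.        ]
[479.85120915 246.09665353 160.        ]
[483.08705279 196.86659959 160.        ]
[473.8431817  196.31671826 160.        ]
```

```bash
python3 -m creep '[{"delta_pos":[-0.5,-4,30],"twist":0},{"delta_pos":[-0.5,-4,60],"twist":0},{"delta_pos":[-0.5,-4,85],"twist":0},{"delta_pos":[-0.5,-4,97],"twist":0},{"delta_pos":[-0.5,-4,97],"twist":0}]'  50; python3 go.py 477 220 142 0.065
```

```text
time_s: 2.08
ee_pos: [0.476, 0.2204, 0.2968]
tcp_rot: [3.138, 0.004, 0.065]
force: [0.2, 0.3, 0.1]
gripper_width: 0.0502
t 2.08 pos [476.  220.4 296.8] yaw 0.065 tilt 0.29 delta [ 1.   0.4 -0.2] twist -0.0 F [0.2 0.3 0.1] w 50.2
```

```bash
python3 -m creep '[{"delta_pos":[0,0,0],"twist":0},{"delta_pos":[0,0,0],"twist":0},{"delta_pos":[0,0,0],"twist":0},{"delta_pos":[0,0,0],"twist":0},{"delta_pos":[0,0,0],"twist":0}]'  0; python3 go.py 477 220 142 0.065
```

```text
time_s: 2.7
ee_pos: [0.4768, 0.2208, 0.298]
tcp_rot: [3.14, 0.001, 0.065]
force: [-0.1, 0.4, 5.4]
gripper_width: 0.0088
t 2.7 pos [476.8 220.8 298. ] yaw 0.065 tilt 0.13 delta [0.1 0.8 1. ] twist 0.0 F [-0.1  0.4  5.4] w 8.8
```

Gripped at 8.8 mm, where the plate is about 10 mm thick. Now I'll pull the gate open.

```bash
python3 -m creep '[{"delta_pos":[-15,0,0],"twist":0},{"delta_pos":[-32,0,0],"twist":0},{"delta_pos":[-50,0,0],"twist":0},{"delta_pos":[-66,0,0],"twist":0},{"delta_pos":[-68,0,0],"twist":0}]'
python3 - <<'E'
from h import *
cap('top','top2');c=cap('side','side2')
a=c['color'][230:370,290:430]
b=load('top2')['color'][140:280,170:310]
cv2.imwrite('pics/c2.png',cv2.resize(np.hstack([b,a]),(800,400),interpolation=cv2.INTER_CUBIC))
E
python3 go.py 477 220 142 0.065
```

```text
time_s: 3.32
ee_pos: [0.4092, 0.216, 0.2981]
tcp_rot: [3.141, -0.005, 0.066]
force: [13.0, 1.8, -11.4]
gripper_width: 0.0096
t 3.42 pos [409.4 216.  298.1] yaw 0.065 tilt 0.24 delta [67.7  0.4  1.3] twist 0.0 F [ 9.3  1.8 -7. ] w 9.1
```

View pics/c2.png

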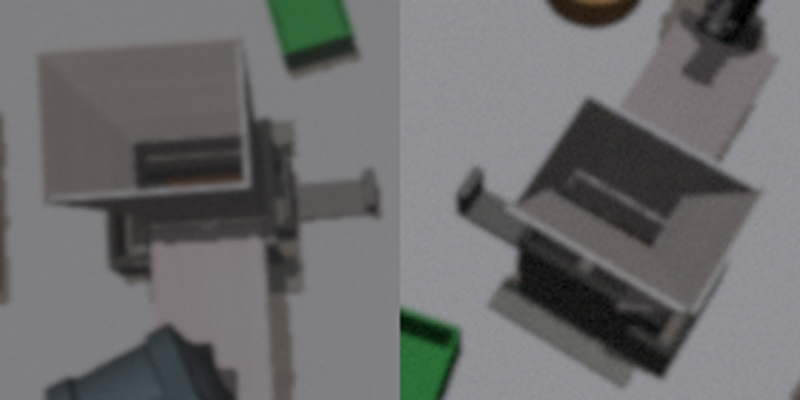

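The gate has moved about 68 mm, and the throat looks empty with core colour only low down. I'll check depth inside the throat.

```bash
python3 - <<'E'
from h import *
for n in ['top','side']:
    c=cap(n,n+'3'); hsv=cv2.cvtColor(c['color'],cv2.COLOR_BGR2HSV); w=cloud(c)
    r=(195,240,170,262) if n=='top' else (255,320,315,400)
    m=np.zeros((480,640),bool); m[r[0]:r[1],r[2]:r[3]]=True
    m&=(hsv[...,1]>80)&(hsv[...,0]<25)
    print(n,m.sum(), np.nanpercentile(w[m][:,2]*1000,[0,10,50,90,100]).round(0) if m.sum() else '')
    a=c['color'][r[0]:r[1],r[2]:r[3]]; cv2.imwrite(f'pics/{n}3c.png',cv2.convertScaleAbs(cv2.resize(a,None,fx=7,fy=7,interpolation=cv2.INTER_CUBIC),alpha=1.7))
E
python3 go.py 477 220 142 0.065
```

```text
top 12 [22. 23. 25. 27. 28.]
side 0 
t 3.52 pos [409.5 216.  298. ] yaw 0.065 tilt 0.22 delta [67.7  0.4  1.3] twist 0.0 F [ 7.9  1.3 -7.4] w 9.2
```

View pics/top3c.png

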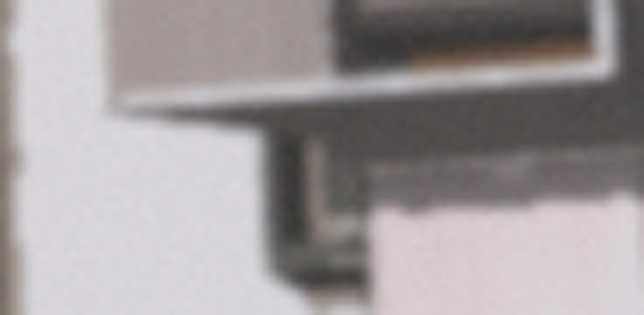

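View pics/side3c.png

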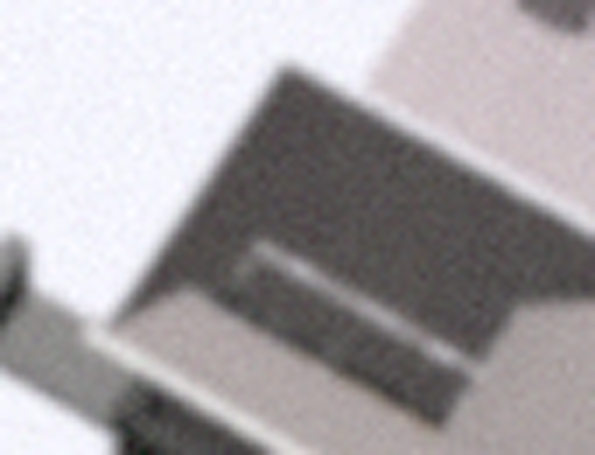

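Core tops are visible at about 25 mm, which is the first layer on the tray floor, and the throat is clear in both views. Pushing the gate shut.

```bash
python3 -m creep '[{"delta_pos":[18,0,0],"twist":0},{"delta_pos":[36,0,0],"twist":0},{"delta_pos":[54,0,0],"twist":0},{"delta_pos":[68,0,0],"twist":0},{"delta_pos":[70,0,0],"twist":0}]';  python3 go.py 482 220 142 0.065
python3 -m creep '[{"delta_pos":[2,0,0],"twist":0},{"delta_pos":[4,0,0],"twist":0},{"delta_pos":[4,0,0],"twist":0}]';  python3 go.py 482 220 142 0.065
```

```text
time_s: 4.15
ee_pos: [0.4789, 0.2209, 0.298]
tcp_rot: [3.14, -0.001, 0.065]
force: [-3.5, 0.8, 4.6]
gripper_width: 0.0091
t 4.15 pos [478.9 220.9 298. ] yaw 0.065 tilt 0.11 delta [3.1 1.1 1. ] twist 0.0 F [-3.5  0.8  4.6] w 9.1
time_s: 4.53
ee_pos: [0.4825, 0.2212, 0.298]
tcp_rot: [3.14, -0.0, 0.065]
force: [-2.3, 0.0, 4.8]
gripper_width: 0.0095
t 4.53 pos [482.5 221.2 298. ] yaw 0.065 tilt 0.1 delta [-0.6  1.1  1. ] twist 0.0 F [-2.3  0.   4.8] w 9.5
```

Not at the stop yet, so I'll push on in small steps.

```bash
python3 -m creep '[{"delta_pos":[2,0,0],"twist":0},{"delta_pos":[4,0,0],"twist":0},{"delta_pos":[4,0,0],"twist":0}]';  python3 go.py 482 220 142 0.065
```

```text
time_s: 4.9
ee_pos: [0.4855, 0.2215, 0.298]
tcp_rot: [3.139, 0.004, 0.066]
force: [-6.4, -1.1, 8.4]
gripper_width: 0.0094
t 4.9 pos [485.5 221.5 298. ] yaw 0.066 tilt 0.26 delta [-3.6  1.2  1. ] twist 0.001 F [-6.4 -1.1  8.4] w 9.4
```

```bash
python3 -m creep '[{"delta_pos":[2,0,0],"twist":0},{"delta_pos":[4,0,0],"twist":0},{"delta_pos":[4,0,0],"twist":0}]';  python3 go.py 482 220 142 0.065
```

```text
time_s: 5.28
ee_pos: [0.487, 0.2216, 0.298]
tcp_rot: [3.139, 0.013, 0.066]
force: [-14.5, -3.0, 15.0]
gripper_width: 0.0089
t 5.28 pos [487.  221.6 298. ] yaw 0.066 tilt 0.77 delta [-5.   1.3  1.1] twist 0.001 F [-14.5  -3.   15. ] w 8.9
```

The force rose and the travel stalled, so the gate is at its stop. Release and rise.

```bash
python3 -m creep '[{"delta_pos":[0,0,0],"twist":0},{"delta_pos":[0,0,0],"twist":0},{"delta_pos":[0,0,-10],"twist":0},{"delta_pos":[0,0,-50],"twist":0},{"delta_pos":[0,0,-90],"twist":0}]' 40;  python3 - <<'E'
from h import *
cap('wrist','wrist4')
E
python3 go.py 608 60 160 1.638
```

```text
time_s: 5.9
ee_pos: [0.4884, 0.2217, 0.3892]
tcp_rot: [3.138, 0.013, 0.065]
force: [0.5, 0.9, -0.6]
gripper_width: 0.0403
t 5.95 pos [490.8 222.3 395.5] yaw 0.065 tilt 0.23 delta [106.7 169.8  79.8] twist 1.568 F [1.5 0.6 3.1] w 39.7
```

View pics/wrist4.png

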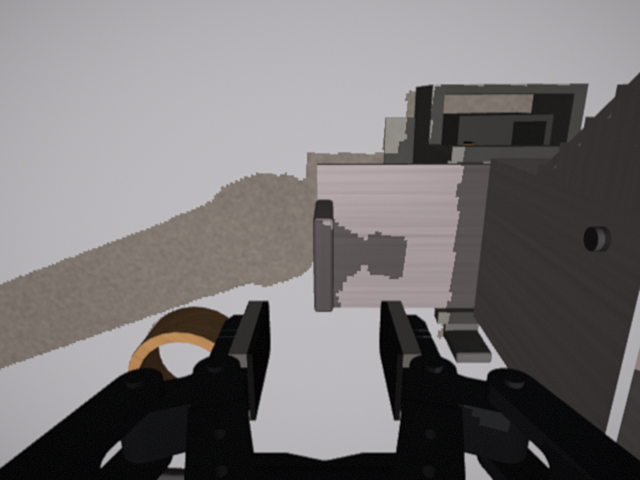

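The wrist view shows the tab at (323,255), released. I'll move round the hopper's -y side to above the tray tab.

```bash
python3 -m creep '[{"delta_pos":[0,50,0],"twist":0.17},{"delta_pos":[0,105,0],"twist":0.35},{"delta_pos":[20,150,0],"twist":0.53},{"delta_pos":[65,165,0],"twist":0.71},{"delta_pos":[107,165,0],"twist":0.89}]'; python3 go.py 610 90 160 1.638
```

```text
time_s: 6.58
ee_pos: [0.6098, 0.0614, 0.3961]
tcp_rot: [-3.141, 0.002, -0.836]
force: [0.3, 0.9, 0.9]
gripper_width: 0.0401
t 6.58 pos [609.8  61.4 396.1] yaw -0.836 tilt 0.11 delta [-20.9 -19.2  81.1] twist 0.668 F [0.3 0.9 0.9] w 40.1
```

```bash
python3 -m creep '[{"delta_pos":[-5,-5,15],"twist":0.18},{"delta_pos":[-10,-10,30],"twist":0.36},{"delta_pos":[-16,-15,50],"twist":0.52},{"delta_pos":[-21,-19,60],"twist":0.668},{"delta_pos":[-21,-19,60],"twist":0.668}]'
python3 - <<'E'
from h import *
cap('wrist','wrist5')
E
python3 go.py 610 100 140 1.638
```

```text
time_s: 7.2
ee_pos: [0.6097, 0.0909, 0.3352]
tcp_rot: [3.14, 0.001, -1.501]
force: [-0.1, 0.4, 0.2]
gripper_width: 0.0402
t 7.25 pos [610.   90.2 336.1] yaw -1.501 tilt 0.06 delta [-9.8 -0.7 41.1] twist 0.003 F [ 0.2 -0.4  0.3] w 40.5
```

View pics/wrist5.png

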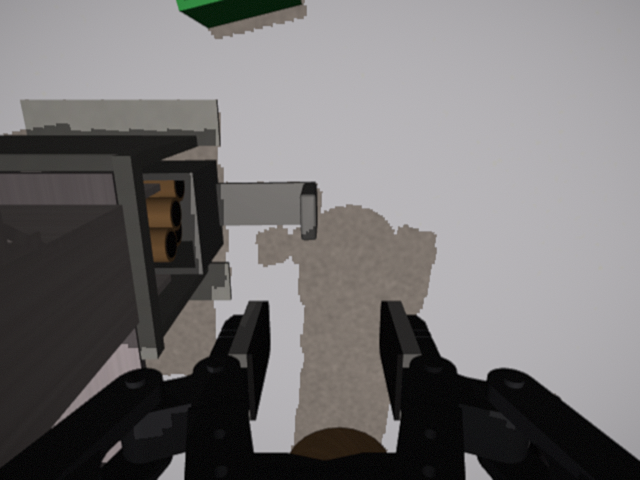

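The wrist view shows three core ends in the tray box at (165,215) and the tray tab at (309,210). Casting rays for the tab.

Run:
```python
from h import *
c=load('wrist5')
cv2.imwrite('pics/w5c.png',cv2.resize(c['color'][150:290,200:340],None,fx=4,fy=4,interpolation=cv2.INTER_CUBIC))
R,t=P(c); print(-R.T@t, R[2])
for q in [(302,182),(316,182),(302,240),(316,240)]: print(q,(ray(c,*q,.045)*1000).round(1),(ray(c,*q,.007)*1000).round(1))
w=cloud(c); print((w[185:245:6,300:318:4,2]*1000).round())
m=(w[...,2]>.036)&(w[...,2]<.055); m[:, :290]=0;m[:,330:]=0;m[:170]=0;m[250:]=0
print(m.sum(),cv2.minAreaRect(w[m][:,:2].astype(np.float32)*1000))
```

```text
[0.68541435 0.09733607 0.30458856] [-0.30458404 -0.01907376 -0.95229447]
(302, 182) [636.8 108.1  45. ] [629.7 109.7   7. ]
(316, 182) [637.4  99.7  45. ] [630.3 100.    7. ]
(302, 240) [599.9 106.1  45. ] [587.4 107.4   7. ]
(316, 240) [600.5  97.3  45. ] [588.1  97.3   7. ]
[[ 7. 16. 16. 16. 12.]
 [ 8. 37. 37. 36. 27.]
 [44. 44. 46. 45. 33.]
 [44. 46. 46. 45. 35.]
 [45. 45. 46. 45. 39.]
 [43. 47. 45. 45. 41.]
 [ 7. 45. 46. 46. 43.]
 [ 2. 47. 46. 45. 43.]
 [ 0. 47. 45. 46. 44.]
 [ 0. 46. 44. 45.  1.]]
781 ((615.317138671875, 103.33008575439453), (29.468767166137695, 10.008655548095703), 4.7639665603637695)
```

View pics/w5c.png

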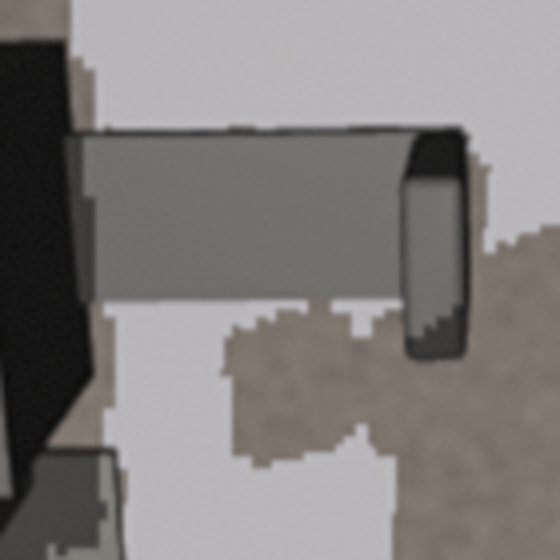

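```bash
python3 go.py 614.5 103 32 1.641; python3 -m creep '[{"delta_pos":[-12.5,-5,20],"twist":0},{"delta_pos":[-12.5,-5,60],"twist":0},{"delta_pos":[-12.5,-5,100],"twist":0},{"delta_pos":[-12.5,-5,140],"twist":0},{"delta_pos":[-12.5,-5,149],"twist":0}]' 40; python3 go.py 614.5 103 32 1.641
```

```text
t 7.25 pos [610.   90.2 336.1] yaw -1.501 tilt 0.06 delta [-12.3  -5.4 149.1] twist -0.0 F [ 0.2 -0.4  0.3] w 40.5
time_s: 7.88
ee_pos: [0.6123, 0.1037, 0.1835]
tcp_rot: [3.135, 0.001, -1.499]
force: [-0.0, 0.7, -0.5]
gripper_width: 0.04
t 7.88 pos [612.3 103.7 183.5] yaw -1.499 tilt 0.38 delta [ 0.8 -2.1 -3.6] twist 0.001 F [-0.   0.7 -0.5] w 40.0
```

```bash
python3 -m creep '[{"delta_pos":[0,-2,-2],"twist":0},{"delta_pos":[0,-2,-2],"twist":0}]' 40; python3 -m creep '[{"delta_pos":[0,0,0],"twist":0},{"delta_pos":[0,0,0],"twist":0},{"delta_pos":[0,0,0],"twist":0},{"delta_pos":[0,0,0],"twist":0}]' 0; python3 go.py 614.5 103 32 1.641
```

```text
time_s: 8.12
ee_pos: [0.6156, 0.104, 0.1871]
tcp_rot: [3.138, 0.001, -1.499]
force: [-0.3, 0.1, 1.2]
gripper_width: 0.0398
time_s: 8.62
ee_pos: [0.6165, 0.1036, 0.1887]
tcp_rot: [3.141, 0.002, -1.5]
force: [-0.9, -1.1, 5.9]
gripper_width: 0.0094
t 8.62 pos [616.5 103.6 188.7] yaw -1.5 tilt 0.1 delta [0.4 2.  1.7] twist 0.001 F [-0.9 -1.1  5.9] w 9.4
```

Gripped at 9.4 mm. Drawing the tray out 200 mm along tool +x, which is the hopper's -y.

```bash
python3 -m creep '[{"delta_pos":[6,0,0],"twist":0},{"delta_pos":[22,0,0],"twist":0},{"delta_pos":[42,0,0],"twist":0},{"delta_pos":[62,0,0],"twist":0},{"delta_pos":[80,0,0],"twist":0}]'; python3 go.py 628 -97 32 1.641
```

```text
time_s: 9.25
ee_pos: [0.6222, 0.0215, 0.1888]
tcp_rot: [3.141, 0.001, -1.501]
force: [0.1, 2.8, 3.7]
gripper_width: 0.0089
t 9.25 pos [622.2  21.5 188.8] yaw -1.501 tilt 0.09 delta [118.6   2.5   1.6] twist -0.001 F [0.1 2.8 3.7] w 8.9
```

```bash
python3 -m creep '[{"delta_pos":[22,0,0],"twist":0},{"delta_pos":[52,0,0],"twist":0},{"delta_pos":[82,0,0],"twist":0},{"delta_pos":[108,0,0],"twist":0},{"delta_pos":[120,0,0],"twist":0}]'; python3 go.py 628 -97 32 1.641
```

```text
time_s: 9.88
ee_pos: [0.6298, -0.1018, 0.1888]
tcp_rot: [3.14, 0.0, -1.506]
force: [0.5, 3.0, 3.5]
gripper_width: 0.0093
t 9.88 pos [ 629.8 -101.8  188.8] yaw -1.506 tilt 0.08 delta [-4.9  1.5  1.8] twist -0.005 F [0.5 3.  3.5] w 9.3
```

Let go, rise and look.

```bash
python3 -m creep '[{"delta_pos":[0,0,0],"twist":0},{"delta_pos":[0,0,0],"twist":0},{"delta_pos":[0,0,0],"twist":0},{"delta_pos":[0,0,-40],"twist":0},{"delta_pos":[0,0,-90],"twist":0}]' 40; python3 -m creep '[{"delta_pos":[0,0,-40],"twist":0},{"delta_pos":[50,-30,-60],"twist":0},{"delta_pos":[90,-60,-60],"twist":0}]'
python3 - <<'E'
from h import *
for n in ['top','side']:
    cap(n,n+'6')
a=load('top6')['color'][140:320,200:420]
cv2.imwrite('pics/top6c.png',cv2.resize(a,None,fx=3.5,fy=3.3,interpolation=cv2.INTER_CUBIC))
E
python3 go.py 628 -97 32 1.641
```

```text
time_s: 10.5
ee_pos: [0.6292, -0.1003, 0.278]
tcp_rot: [3.136, 0.001, -1.504]
force: [1.9, 0.9, 0.5]
gripper_width: 0.0401
time_s: 10.88
ee_pos: [0.6972, -0.186, 0.3409]
tcp_rot: [3.141, -0.001, -1.501]
force: [-0.1, 0.5, 0.1]
gripper_width: 0.04
t 10.97 pos [ 696.4 -191.1  338.4] yaw -1.508 tilt 0.39 delta [-99.1  61.9 151. ] twist -0.007 F [-0.7  0.2 -0.3] w 40.0
```

View pics/top6c.png

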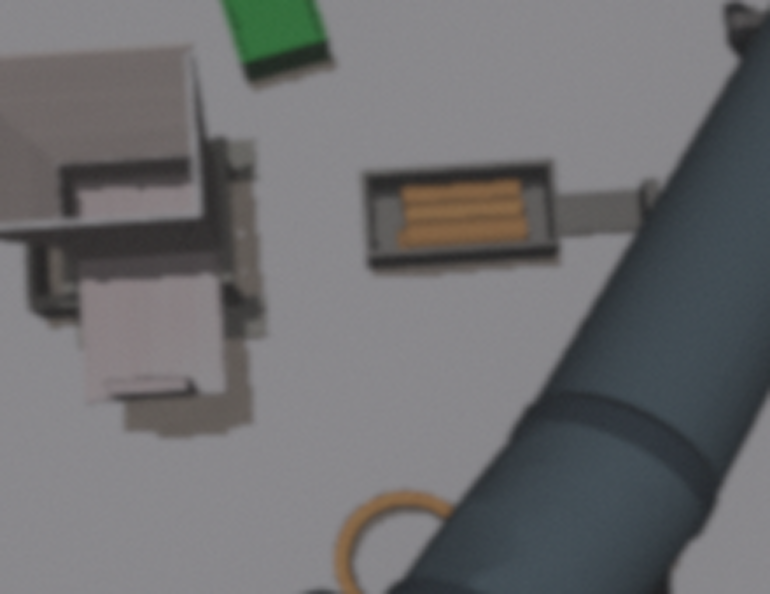

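View pics/side6.png

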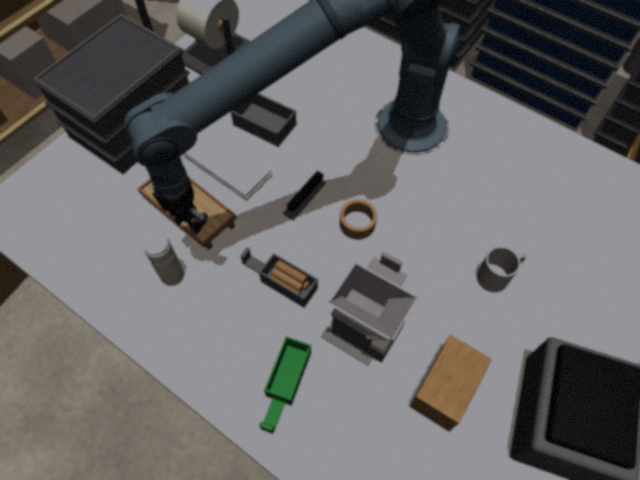

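The top view shows the tray clear of the hopper with cores in its box, the gate plate spanning the empty throat, and nothing else disturbed. I need to confirm the fourth core and measure the tray.

Run:
```python
from h import *
c=load('top6'); s=load('side6')
a=cv2.resize(c['color'][180:225,295:395],None,fx=8,fy=6,interpolation=cv2.INTER_CUBIC)
b=cv2.resize(s['color'][245:310,235:325],(800,320),interpolation=cv2.INTER_CUBIC)
cv2.imwrite('pics/c6.png',cv2.convertScaleAbs(np.vstack([a,b]),alpha=1.4))
for n,k,(v0,v1,u0,u1) in [('top',c,(180,225,300,375)),('side',s,(245,310,255,325))]:
    hsv=cv2.cvtColor(k['color'],cv2.COLOR_BGR2HSV); w=cloud(k); m=np.zeros((480,640),bool); m[v0:v1,u0:u1]=1
    m&=(hsv[...,1]>80)&(hsv[...,0]<25); q=w[m]*1000; q=q[~np.isnan(q[:,0])]
    print(n,len(q),np.percentile(q[:,2],[5,25,50,75,95]).round())
    h=[(x,np.median(q[(q[:,0]>=x)&(q[:,0]<x+5)][:,2]).round(),((q[:,0]>=x)&(q[:,0]<x+5)).sum()) for x in range(580,670,5)]; print(h)
    w2=w; mm=np.zeros((480,640),bool); mm[v0:v1,u0:u1]=1; mm&=(w[...,2]>.05)&(w[...,2]<.07)
    print(cv2.minAreaRect(w[mm][:,:2].astype(np.float32)*1000))
# gate tab
w=cloud(c); m=np.zeros((480,640),bool); m[225:275,222:275]=1; m&=(w[...,2]>.145); print(cv2.minAreaRect(w[m][:,:2].astype(np.float32)*1000),np.median(w[m],0))
```

```text
top 635 [20. 28. 41. 53. 57.]
[(580, np.float64(nan), np.int64(0)), (585, np.float64(nan), np.int64(0)), (590, np.float64(53.0), np.int64(6)), (595, np.float64(54.0), np.int64(65)), (600, np.float64(55.0), np.int64(90)), (605, np.float64(54.0), np.int64(68)), (610, np.float64(51.0), np.int64(41)), (615, np.float64(41.0), np.int64(61)), (620, np.float64(40.0), np.int64(68)), (625, np.float64(38.0), np.int64(50)), (630, np.float64(27.0), np.int64(56)), (635, np.float64(24.0), np.int64(63)), (640, np.float64(22.0), np.int64(50)), (645, np.float64(19.0), np.int64(17)), (650, np.float64(nan), np.int64(0)), (655, np.float64(nan), np.int64(0)), (660, np.float64(nan), np.int64(0)), (665, np.float64(nan), np.int64(0))]
((619.8231811523438, 28.531097412109375), (63.65237808227539, 129.93603515625), 4.319150447845459)
side 723 [23. 35. 42. 53. 58.]
[(580, np.float64(nan), np.int64(0)), (585, np.float64(nan), np.int64(0)), (590, np.float64(49.0), np.int64(16)), (595, np.float64(52.0), np.int64(64)), (600, np.float64(54.0), np.int64(76)), (605, np.float64(55.0), np.int64(82)), (610, np.float64(50.0), np.int64(113)), (615, np.float64(41.0), np.int64(87)), (620, np.float64(41.0), np.int64(70)), (625, np.float64(36.0), np.int64(102)), (630, np.float64(28.0), np.int64(88)), (635, np.float64(27.0), np.int64(10)), (640, np.float64(55.0), np.int64(1)), (645, np.float64(58.0), np.int64(14)), (650, np.float64(nan), np.int64(0)), (655, np.float64(nan), np.int64(0)), (660, np.float64(nan), np.int64(0)), (665, np.float64(nan), np.int64(0))]
((620.3411865234375, 27.846881866455078), (64.29954528808594, 132.4993133544922), 4.290811061859131)
((484.142578125, 220.51870727539062), (10.355249404907227, 48.86089324951172), 4.538633346557617) [0.48313281 0.22054222 0.15873752]
  return _methods._mean(a, axis=axis, dtype=dtype,
  ret = ret.dtype.type(ret / rcount)
```

View pics/c6.png

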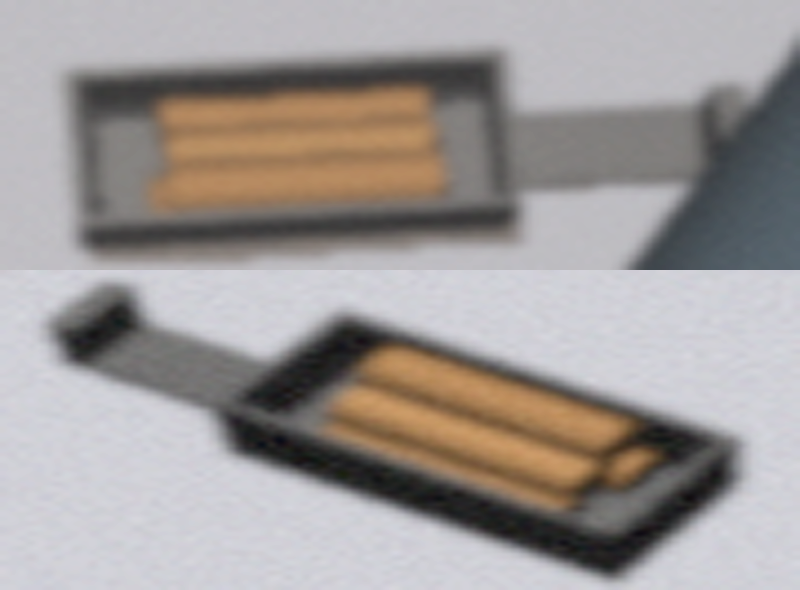

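All four cores are accounted for: tops at about 55, 41 and 26 mm, plus one seen underneath in the side view. All are below the 58 mm rim. The tray box centre is (620,28), yaw 0.075, and both views agree. The gate tab is at 484, at its stop. I'll check the spray can's spot before moving.

```bash
python3 - <<'E'
from h import *
c=load('top0'); w=cloud(c); m=np.zeros((480,640),bool); m[100:165,415:470]=1; m&=(w[...,2]>.14); print(m.sum(),np.median(w[m],0))
E
python3 go.py 621 14 190 0.075
```

```text
649 [ 0.76789017 -0.21888177  0.16792433]
t 10.97 pos [ 696.4 -191.1  338.4] yaw -1.508 tilt 0.39 delta [-209.4   62.5   -7.7] twist 1.559 F [-0.7  0.2 -0.3] w 40.0
```

```bash
python3 -m creep '[{"delta_pos":[-30,10,-10],"twist":-0.17},{"delta_pos":[-72,22,-10],"twist":-0.35},{"delta_pos":[-115,35,-10],"twist":-0.53},{"delta_pos":[-160,49,-10],"twist":-0.71},{"delta_pos":[-209,62,-8],"twist":-0.89}]' 85; python3 go.py 621 14 190 0.075
```

```text
time_s: 11.6
ee_pos: [0.6201, 0.016, 0.345]
tcp_rot: [3.135, -0.001, -0.611]
force: [0.6, -0.4, 0.6]
gripper_width: 0.085
t 11.6 pos [620.1  16.  345. ] yaw -0.611 tilt 0.4 delta [1.9 1.1 0. ] twist -0.686 F [ 0.6 -0.4  0.6] w 85.0
```

```bash
python3 -m creep '[{"delta_pos":[2,1,0],"twist":-0.18},{"delta_pos":[2,1,0],"twist":-0.36},{"delta_pos":[2,1,0],"twist":-0.54},{"delta_pos":[2,1,0],"twist":-0.686},{"delta_pos":[2,1,0],"twist":-0.686}]'
python3 - <<'E'
from h import *
c=cap('wrist','wrist7')
w=cloud(c); m=np.zeros((480,640),np.uint8); z=w[...,2]; m[((z>.052)&(z<.062))]=1; m[300:]=0
k,l,st,_=cv2.connectedComponentsWithStats(m); m=l==1+np.argmax(st[1:,4]); print(m.sum(),cv2.minAreaRect(w[m][:,:2].astype(np.float32)*1000))
E
python3 go.py 621 14 28 0.075
```

```text
time_s: 12.22
ee_pos: [0.6205, 0.0151, 0.3446]
tcp_rot: [3.136, 0.005, 0.075]
force: [0.5, -0.9, 0.7]
gripper_width: 0.0848
3915 ((618.6846923828125, 29.865825653076172), (62.22468566894531, 126.75057220458984), 3.7930431365966797)
t 12.28 pos [620.6  14.9 344.7] yaw 0.074 tilt 0.41 delta [1.100e+00 1.000e-01 1.617e+02] twist -0.001 F [ 0.6 -0.   0.3] w 85.0
```

View pics/wrist7.png

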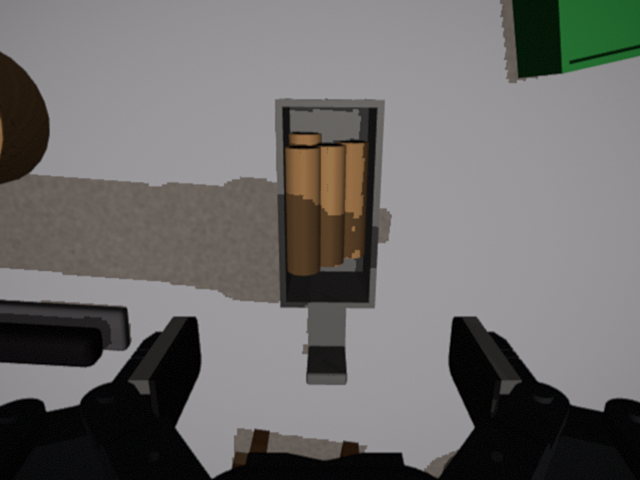

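The wrist view shows the grey tray at (330,200), not the green one at top right. All four cores are visible and the jaws straddle it centrally (619, yaw 0.07). Descending.

```bash
python3 -m creep '[{"delta_pos":[0,0,30],"twist":0},{"delta_pos":[0,0,70],"twist":0},{"delta_pos":[0,0,110],"twist":0},{"delta_pos":[-0.5,0,140],"twist":0},{"delta_pos":[-0.5,0,150],"twist":0}]'; python3 go.py 620 14 28 0.073
```

```text
time_s: 12.9
ee_pos: [0.6179, 0.0146, 0.1922]
tcp_rot: [3.136, 0.01, 0.073]
force: [-0.2, 0.3, 0.7]
gripper_width: 0.085
t 12.9 pos [617.9  14.6 192.2] yaw 0.073 tilt 0.65 delta [2.1 0.7 9.2] twist 0.0 F [-0.2  0.3  0.7] w 85.0
```

```bash
python3 -m creep '[{"delta_pos":[2,0,9],"twist":0},{"delta_pos":[2,0,9],"twist":0},{"delta_pos":[2,0,9],"twist":0}]'; python3 -m creep '[{"delta_pos":[0,0,0],"twist":0},{"delta_pos":[0,0,0],"twist":0},{"delta_pos":[0,0,0],"twist":0},{"delta_pos":[0,0,0],"twist":0}]' 0;  python3 go.py 620 14 28 0.073
```

```text
time_s: 13.28
ee_pos: [0.6206, 0.0147, 0.1844]
tcp_rot: [3.136, 0.008, 0.073]
force: [0.0, 0.2, -0.2]
gripper_width: 0.0852
time_s: 13.78
ee_pos: [0.6216, 0.0146, 0.1858]
tcp_rot: [3.136, 0.005, 0.073]
force: [0.2, 0.2, 5.9]
gripper_width: 0.0613
t 13.78 pos [621.6  14.6 185.8] yaw 0.073 tilt 0.42 delta [-1.6  0.5  2.8] twist -0.0 F [0.2 0.2 5.9] w 61.3
```

Gripped at 61.3 mm (box 62). Lifting slowly.

```bash
python3 -m creep '[{"delta_pos":[0,0,-8],"twist":0},{"delta_pos":[0,0,-25],"twist":0},{"delta_pos":[0,0,-50],"twist":0},{"delta_pos":[0,0,-78],"twist":0},{"delta_pos":[0,0,-90],"twist":0}]';  python3 - <<'E'
from h import *
cap('wrist','wrist8');c=cap('side','side8')
a=load('wrist8')['color']; b=cv2.resize(c['color'][200:330,180:340],(480,390))
cv2.imwrite('pics/c8.png',np.hstack([cv2.resize(a,(320,240)),cv2.resize(b,(320,240))]))
E
python3 go.py 607.7 -297.6 130 -0.082
```

```text
time_s: 14.4
ee_pos: [0.6225, 0.015, 0.2781]
tcp_rot: [3.136, 0.002, 0.073]
force: [-0.2, 0.1, -3.3]
gripper_width: 0.0614
t 14.5 pos [622.5  15.1 277.6] yaw 0.073 tilt 0.31 delta [-37.5 310.8  -5.7] twist 0.155 F [ 0.5 -0.4 -3.1] w 61.2
```

View pics/c8.png

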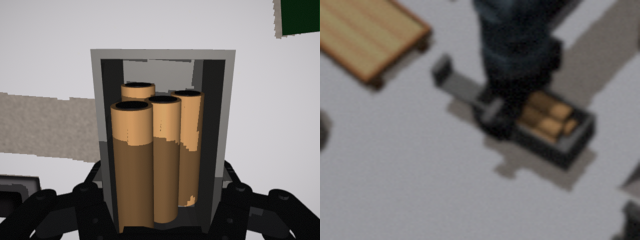

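Tray held level with all four cores. Carrying it gently to above the stand.

```bash
python3 -m creep '[{"delta_pos":[-1,8,0],"twist":0.0},{"delta_pos":[-3,24,0],"twist":0.02},{"delta_pos":[-6,48,0],"twist":0.04},{"delta_pos":[-9,75,0],"twist":0.06},{"delta_pos":[-12,102,0],"twist":0.08}]'; python3 -m creep '[{"delta_pos":[-3,27,0],"twist":0.02},{"delta_pos":[-6,54,0],"twist":0.04},{"delta_pos":[-9,80,0],"twist":0.06},{"delta_pos":[-12,105,0],"twist":0.075},{"delta_pos":[-13,125,0],"twist":0.075}]'; python3 go.py 607.7 -297.6 130 -0.082
```

```text
time_s: 15.12
ee_pos: [0.6175, -0.0909, 0.2781]
tcp_rot: [3.135, 0.001, -0.011]
force: [-0.0, -1.0, -3.4]
gripper_width: 0.0614
time_s: 15.75
ee_pos: [0.6026, -0.218, 0.2789]
tcp_rot: [3.135, 0.001, -0.087]
force: [0.0, 0.2, -4.0]
gripper_width: 0.0612
t 15.75 pos [ 602.6 -218.   278.9] yaw -0.087 tilt 0.4 delta [12.  78.9 -5.5] twist -0.005 F [ 0.   0.2 -4. ] w 61.2
```

```bash
python3 -m creep '[{"delta_pos":[3,20,0],"twist":0},{"delta_pos":[6,42,0],"twist":0},{"delta_pos":[9,62,0],"twist":0},{"delta_pos":[12,75,0],"twist":-0.005},{"delta_pos":[12,79,0],"twist":-0.005}]'
python3 - <<'E'
from h import *
for n in ['top','side','wrist']: cap(n,n+'9')
a=load('top9')['color'][160:260,400:560]; b=load('side9')['color'][140:260,120:260]
cv2.imwrite('pics/c9.png',np.hstack([cv2.resize(a,(400,250)),cv2.resize(b,(350,250))]))
E
python3 go.py 607.7 -297.6 70 -0.082
```

```text
time_s: 16.38
ee_pos: [0.6076, -0.299, 0.2795]
tcp_rot: [3.134, 0.001, -0.084]
force: [-1.1, -0.0, -3.1]
gripper_width: 0.0613
t 16.52 pos [ 607.8 -297.1  279.2] yaw -0.082 tilt 0.34 delta [-0.   0.2 54.2] twist 0.0 F [-1.4  0.3 -4.2] w 61.1
```

View pics/c9.png

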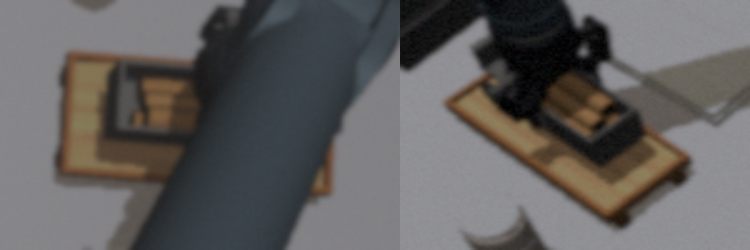

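View pics/wrist9.png

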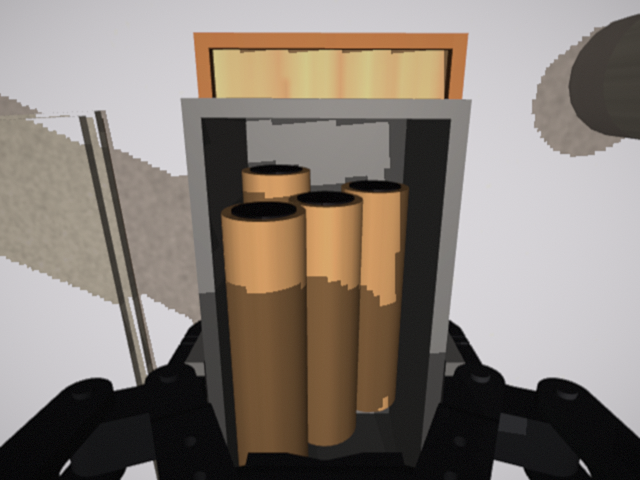

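Tray is over the stand and parallel to the kerb. I'll check the stand's near-end kerb in this view against my estimate.

Run:
```python
from h import *
c=load('wrist9')
a,b=ray(c,194,33,.048)*1000,ray(c,467,33,.048)*1000; print('kerb',a,b,np.linalg.norm(a-b),(a+b)/2)
# tray rim far edge at height ~ .149
for z in (.148,.152): 
  a,b=ray(c,181,99,z)*1000,ray(c,470,99,z)*1000; print('tray',z,a,b,np.linalg.norm(a-b),(a+b)/2)
m=(ray(c,194,33,.048)+ray(c,467,33,.048))*500
print('stand centre est',m-126*np.array([.082,.997,0]))
```

```text
kerb [ 559.329888   -189.28016194   48.        ] [ 674.11085949 -198.8797482    48.        ] 115.1816976510414 [ 616.72037375 -194.07995507   48.        ]
tray 0.148 [ 580.71472239 -217.45268856  148.        ] [ 644.26821692 -222.74610633  148.        ] 63.773559862921076 [ 612.49146966 -220.09939745  148.        ]
tray 0.152 [ 581.98518311 -217.54903535  152.        ] [ 643.00284502 -222.63124174  152.        ] 61.22894647563946 [ 612.49401407 -220.09013855  152.        ]
stand centre est [ 606.38837375 -319.70195507   48.        ]
```

Stand centre comes out at (606,-320) and the tray's middle at (604,-320), well inside tolerance. The underside is at about 93 mm, so I lower about 53 mm.

```bash
python3 -m creep '[{"delta_pos":[0,0,10],"twist":0},{"delta_pos":[0,0,26],"twist":0},{"delta_pos":[0,0,40],"twist":0},{"delta_pos":[0,0,48],"twist":0},{"delta_pos":[0,0,51],"twist":0}]'; python3 -m creep '[{"delta_pos":[0,0,0.5],"twist":0},{"delta_pos":[0,0,1],"twist":0},{"delta_pos":[0,0,1],"twist":0}]'; python3 go.py 607.7 -297.6 70 -0.082
```

```text
time_s: 17.15
ee_pos: [0.6074, -0.2972, 0.227]
tcp_rot: [3.136, 0.003, -0.082]
force: [-0.3, -0.7, -2.7]
gripper_width: 0.0614
time_s: 17.52
ee_pos: [0.6076, -0.2974, 0.2265]
tcp_rot: [3.136, 0.002, -0.082]
force: [0.9, 0.9, -3.3]
gripper_width: 0.0615
t 17.52 pos [ 607.6 -297.4  226.5] yaw -0.082 tilt 0.35 delta [0.1 0.2 1.5] twist 0.0 F [ 0.9  0.9 -3.3] w 61.5
```

```bash
python3 -m creep '[{"delta_pos":[0,0,1],"twist":0},{"delta_pos":[0,0,2],"twist":0},{"delta_pos":[0,0,2],"twist":0}]'; python3 go.py 607.7 -297.6 70 -0.082
```

```text
time_s: 17.9
ee_pos: [0.6078, -0.2975, 0.2259]
tcp_rot: [3.136, 0.002, -0.082]
force: [-1.8, 1.6, 5.9]
gripper_width: 0.0614
t 17.9 pos [ 607.8 -297.5  225.9] yaw -0.082 tilt 0.32 delta [-0.1  0.1  0.9] twist 0.0 F [-1.8  1.6  5.9] w 61.4
```

It has touched down: the force went from -3 to +6 N at the expected height. Releasing with a modest opening.

```bash
python3 -m creep '[{"delta_pos":[0,0,0],"twist":0},{"delta_pos":[0,0,0],"twist":0},{"delta_pos":[0,0,0],"twist":0},{"delta_pos":[0,0,-6],"twist":0},{"delta_pos":[0,0,-15],"twist":0}]' 76; python3 go.py 607.7 -297.6 170 -0.082;  python3 -m creep '[{"delta_pos":[0,0,-15],"twist":0},{"delta_pos":[0,0,-40],"twist":0},{"delta_pos":[0,0,-80],"twist":0},{"delta_pos":[0,0,-120],"twist":0},{"delta_pos":[0,0,-120],"twist":0}]'; python3 go.py 607.7 -297.6 170 -0.082
```

```text
time_s: 18.52
ee_pos: [0.6077, -0.2974, 0.2411]
tcp_rot: [3.136, 0.002, -0.082]
force: [0.2, 0.7, -0.2]
gripper_width: 0.0759
t 18.52 pos [ 607.7 -297.4  241.1] yaw -0.082 tilt 0.33 delta [ -0.2   0.6 -83.9] twist 0.0 F [ 0.2  0.7 -0.2] w 75.9
time_s: 19.15
ee_pos: [0.6094, -0.2983, 0.3676]
tcp_rot: [3.133, -0.008, -0.082]
force: [0.2, 0.1, -0.5]
gripper_width: 0.0759
t 19.15 pos [ 609.4 -298.3  367.6] yaw -0.082 tilt 0.68 delta [-2.1 -0.9 42.6] twist -0.0 F [ 0.2  0.1 -0.5] w 75.9
```

```bash
python3 -m creep '[{"delta_pos":[-40,-20,0],"twist":0},{"delta_pos":[-90,-50,0],"twist":0},{"delta_pos":[-140,-90,0],"twist":0},{"delta_pos":[-170,-140,0],"twist":0},{"delta_pos":[-170,-190,0],"twist":0}]'
python3 - <<'E'
from h import *
for n in ['top','side']:
    k=cap(n,n+'10'); w=cloud(k); z=w[...,2]
    m=np.zeros((480,640),np.uint8); r=(170,250,415,545) if n=='top' else (150,260,120,250)
    m[r[0]:r[1],r[2]:r[3]]=1
    mm=m.astype(bool)&(z>.088)&(z<.108); print(n,mm.sum(),cv2.minAreaRect(w[mm][:,:2].astype(np.float32)*1000),np.median(z[mm]))
a=load('top10')['color']; b=load('side10')['color'][140:260,120:260]
cv2.imwrite('pics/c10.png',np.hstack([cv2.resize(a[160:260,400:560],(400,250)),cv2.resize(b,(350,250))]))
E
python3 go.py 607.7 -297.6 170 -0.082
```

```text
time_s: 19.77
ee_pos: [0.4523, -0.0943, 0.3638]
tcp_rot: [3.135, -0.006, -0.085]
force: [1.2, 0.7, 0.8]
gripper_width: 0.0758
top 718 ((605.1812744140625, -315.56085205078125), (196.98019409179688, 64.65666961669922), 84.3729476928711) 0.094592011441177
side 634 ((628.6218872070312, -266.4971618652344), (272.3858337402344, 131.84735107421875), 53.63657760620117) 0.09527298803616649
t 19.88 pos [455.1 -89.  364.3] yaw -0.072 tilt 0.51 delta [167.  196.8  41.5] twist 0.01 F [-0.4 -0.5  0.6] w 75.8
```

View pics/c10.png

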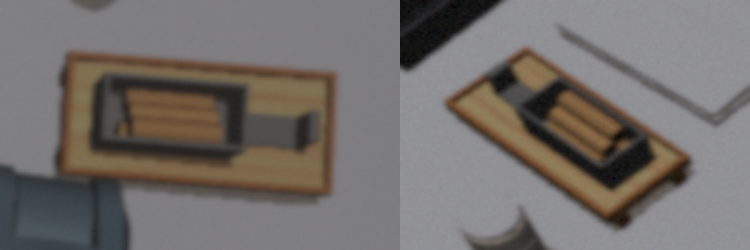

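View pics/top10.png

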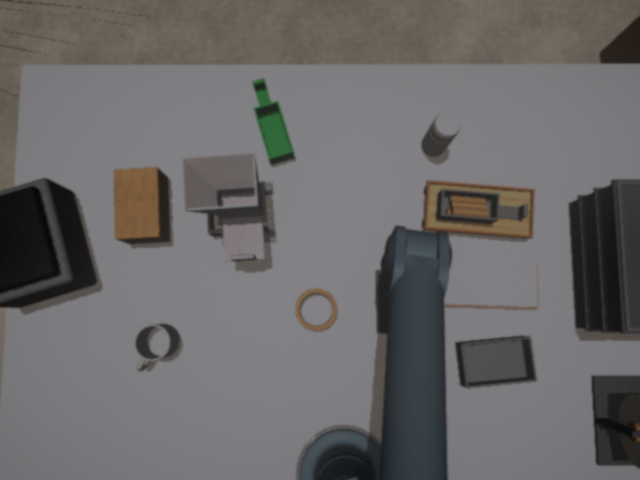

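The top view shows the tray flat inside the kerb at (483,208), with cores in it. The gate is shut and the bystanders are unmoved. I'll let the arm come to rest, check the gate and rim level once more, and hand in.

```bash
python3 -m creep '[{"delta_pos":[0,0,-20],"twist":0},{"delta_pos":[0,0,-20],"twist":0},{"delta_pos":[0,0,-20],"twist":0},{"delta_pos":[0,0,-20],"twist":0}]'
python3 - <<'E'
from h import *
c=cap('top','top11'); w=cloud(c); m=np.zeros((480,640),bool); m[225:275,222:275]=1; m&=(w[...,2]>.145); print('gatetab',cv2.minAreaRect(w[m][:,:2].astype(np.float32)*1000))
z=w[...,2]; m=np.zeros((480,640),bool); m[185:230,430:500]=1; m&=(z>.088)&(z<.108); q=w[m]; A=np.c_[q[:,:2],np.ones(len(q))]; s=np.linalg.lstsq(A,q[:,2],rcond=None)[0]; print('rim slope',s[:2])
hsv=cv2.cvtColor(c['color'],cv2.COLOR_BGR2HSV); print(arm.read_state()['joint_vel'].round(3))
arm.sign_off()
E
```

```text
time_s: 20.38
ee_pos: [0.4546, -0.0895, 0.3835]
tcp_rot: [3.136, -0.006, -0.074]
force: [0.0, 0.4, -0.2]
gripper_width: 0.0755
gatetab ((484.4720764160156, 220.58843994140625), (10.693404197692871, 49.14055633544922), 4.198627471923828)
rim slope [0.01906684 0.00422565]
[ 0.    -0.002 -0.004 -0.002 -0.002  0.002 -0.002]
the job is handed in; nothing more can be done
```

The job is handed in, and every step went as asked; the robot's clock read about 20 s of the 64 s allowed. I opened the gate, saw all four cores drop into the tray, and pushed the gate back to its stop. I then drew the tray out 200 mm by its tab and let go. Last, I took it across the middle of its box, carried it level onto the stand and let go.

**Tray:** before release, its middle was about 2 mm from the stand's centre in the wrist view. A rougher depth estimate afterwards put it about 4 mm off. It touched down at the expected height and the rim looks level; the fitted slope was 0.02 rad or less, within depth noise.

**Height reading:** the rim read about 95 mm where 98 mm was expected. The depth camera read 1–2 mm low on other things too, so I put this down to the sensor.

**Cores:** all four were seen in the box just before lowering. The pictures after release show cores in the box, but I did not count all four again.

**Gate:** the handle was still where it stopped (484 mm). My first camera estimate of where the shut handle should stand was about 2 mm off the felt stop, inside the 6 mm allowance.

**Bench and arm:** the bystanders looked unmoved in the last full view, though the arm hid the stapler. The arm was clear and at rest.

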